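# File the orange divider in the sample rack

## Task

Take the divider with the orange tab out of the wooden stand and file it in the black material sample rack, in the one empty slot, which has the orange label clip in front. It should stand upright and fully down in that slot, roughly in line front to back with the samples beside it; leave the blue and green dividers in their stand.

Things in the scene. Friction and masses are not known exactly. Their poses are not given: they have to be found in the camera images.
- orange_tab (a point): Centre of the orange tab (40 wide, 10 thick, 60 mm tall) atop a loose upright divider, 80 g, a grey plate 90 wide, 6 thick, 75 mm tall. The point is 105 mm above the divider's underside, 30 below its top. x along the width, y through the thickness, z up. It starts in one of three slots of a fixed wooden stand.
- orange_slot (a point): Middle of the floor of the rack's empty slot, 6 mm above the table. x along the slot (50 mm each way, ends open), y across, z up. 9 mm wide for 20 mm up, widening to 21 mm at the mouth 40 mm up. Fixed samples 5 thick, 90 long, 65 mm tall stand in the next slots, 24 mm away in y. An orange clip 16 mm tall stands 62 to 73 mm to -x. The black rack is fixed, 126 x 192 mm.
- blue_tab (a point): Blue tab's centre on a divider of the same shape as the orange one, axes alike; it stays in its slot. The three stand in a fixed light wooden stand, 100 x 205 mm: slots 80 mm apart in y, floor 6 mm above the table, 8 mm clear between walls that rise 30 mm above the floor.
- green_tab (a point): Green tab's centre on the third divider, same shape and axes; it stays in its slot of the stand. The order of the colours in the stand varies.

How it is judged (in metres and radians):
At the end, for the whole second after the job is handed in: The orange divider is at rest in the orange-clip slot: tab centre 97 to 110 mm above the slot floor, within 18 mm of the slot's middle lengthwise and 14 mm across, within 10 degrees of upright and of the slot's direction; blue and green tabs within 30 mm of their starts (x of orange_tab in the frame of orange_slot between -0.018 and 0.018 m and y of orange_tab in the frame of orange_slot between -0.014 and 0.014 m and z of orange_tab in the frame of orange_slot between 0.097 and 0.11 m and angle between orange_tab's own z axis and vertical below 0.17 rad and angle between the x axis of orange_tab and the x axis of orange_slot, either way round below 0.17 rad and linear speed of orange_divider below 0.02 m/s and distance of each of blue_tab, green_tab from where it was at the start of the episode below 0.03 m); the robot touches nothing.
It fails at once if the blue or green divider is moved by more than 30 mm (distance of any of blue_tab, green_tab from where it was at the start of the episode above 0.03 m).
It also fails if it takes over 42 s, if anything falls off the work surface, if the arm or the gripper's body presses on something with over 40 N, if the wrist force passes 120 N, or if a joint passes its speed limit or range.

## Robot

A 6-joint arm with a two-finger parallel gripper is mounted at the origin on the work surface; the furniture and walls round the work are solid. World frame = base frame: x ahead of the robot, y to its left, z up, the work surface at z = 0. Lengths are in m, angles in degrees, forces in N, time in s.
With the tool pointing down it reaches from about 0.4 to 0.825 m from the base axis. Payload 7 kg.
Tool frame: the origin (TCP) lies midway between the tips of the shut fingers; the grasp point (between the pads) lies 19 mm behind it; z points along the fingers, y is the line along which they close (so a half turn about z gives the same grasp; the last joint's range is limited). The gripper opens to 88 mm and grips with 3 to 60 N. Pads are 19 mm wide; open, the fingers measure 130 mm over their backs; the gripper's body (78 mm by 193 mm) begins 47 mm behind the grasp point.
Start: joints at [-48.753, 20.546, 0.682, 0, -70.136, -16.507], TCP at [0.282, -0.613, 0.227] pointing down, gripper open.
Joint ranges: [-176.03, 176.03], [-82.01, 121.73], [-58.28, 71.71], [-173.87, 95.51], [-174.79, -0.11], [-173.66, 173.66]. Speed limits (degrees/s): [136.94, 136.94, 172.46, 180, 180, 180].

## Interface

Orientations are given as a 3x3 rotation matrix whose columns are the frame's x, y, z axes.
In Python, from rig import robot gives the robot as it stands. Calls block until the motion is done:
- robot.goto(position, orientation): joint-space move of the TCP to a pose.
- robot.servo_line(position, ori=None, speed=0.15): straight line of the TCP; ori=None keeps the orientation; speed is the mean speed in m/s.
- robot.movej(angles): joint-space move.
- robot.move_gripper(opening): opening from 0.0 (shut) to 1.0 (fully open); the grip force is fixed at half the most; returns when the fingers have stopped.
- robot.dwell(seconds).
- robot.ik(position, orientation): joint angles nearest the present ones, or None.
- robot.grab_frame(name): name is "scene" or "top"; returns (picture, depth): 384x512x3 uint8, red, green, blue; 384x512 float32, m along the optical axis (not along the pixel's ray), 0 where there is no reading.
- robot.camera_info(name): a dict with "vfov" (degrees; the focal length in pixels is half the picture's height over the tangent of half this angle, whatever the lens; pixels are square), "cx", "cy" (the principal point, pixels), "k1" (the pictures are not rectified: a ray, as slopes to the right and down, at radius r is drawn at 1 + k1 r^2 times it, then the intrinsics apply), "view" (4x4, takes a point from world to camera coordinates). Camera axes: x right, y down, z forward; pixel columns grow to the right and rows downward; lengths in m; the calibration is good to about 2 mm. A picture is of the moment at which its call begins. camera_info takes no time and is no camera call.
A pose or a line that the arm cannot do raises robot.Unreachable and nothing moves.
- robot.job_done(): hands the job in; it is judged then, once.
Readings, each from a call of its own:
- robot.read_t(): time.
- robot.read_qpos(): joint angles.
- robot.read_qvel(): joint speeds.
- robot.read_effort(): joint torques, N m.
- robot.read_position(): TCP position.
- robot.read_tcp_rot(): TCP orientation.
- robot.read_force(): force on the tool from outside, world axes, zero at the start.
- robot.read_ft_torque(): the same for the moment, N m.
- robot.read_grip_width(): opening from 0.0 (shut) to 1.0 (fully open).
- robot.read_finger_force(): force on a finger pad.
Only numpy, scipy, OpenCV 4.12 (cv2) and the standard library are available. Lean on these libraries where they do the work, as an engineer would, in place of code of your own. Each camera call takes 0.05 s, during which the arm holds its last target. There are 200 camera calls.

## Working session

There is one attempt and no reset: what is moved stays moved. The work goes in short steps, each a Python script; the robot and the scene stay as the last script left them, time stands still between calls to the robot, and variables do not carry over. Pictures are saved under pics/ and viewed, at most 10 in all, crops included, and the job is handed in when it is done.

```bash
mkdir -p pics; ls; cat > h.py <<'E'
import numpy as np, cv2
from rig import robot
def K(n):
    c=robot.camera_info(n); f=192/np.tan(np.radians(c['vfov'])/2)
    return c,f
def grab(n,name):
    p,d=robot.grab_frame(n); cv2.imwrite(f'pics/{name}.png',cv2.cvtColor(p,cv2.COLOR_RGB2BGR)); np.savez(f'{name}.npz',p=p,d=d); return p,d
def slopes(n,uv):
    c,f=K(n); s=(np.atleast_2d(uv).astype(float)-[c['cx'],c['cy']])/f; q=s.copy()
    for _ in range(20): q=s/(1+c['k1']*(q**2).sum(1,keepdims=True))
    return q
def pts(n,uv,d):  # world points from depth
    q=slopes(n,uv); T=np.linalg.inv(np.array(robot.camera_info(n)['view']))
    P=np.c_[q,np.ones(len(q))]*np.asarray(d).reshape(-1,1)
    return P@T[:3,:3].T+T[:3,3]
def plane(n,uv,z):
    q=slopes(n,uv); T=np.linalg.inv(np.array(robot.camera_info(n)['view']))
    D=np.c_[q,np.ones(len(q))]@T[:3,:3].T; o=T[:3,3]
    return o+D*((z-o[2])/D[:,2:])
E
python3 - <<'E'
from h import *
for n in('scene','top'):
    p,d=grab(n,n+'0'); c=robot.camera_info(n); print(n,c,(d>0).mean(),d.min(),d.max())
a=[cv2.imread(f'pics/{n}0.png') for n in('scene','top')]
cv2.imwrite('pics/both.png',cv2.resize(np.vstack(a),None,fx=.78,fy=.78))
print(robot.read_t())
E
```

```text
pics
scene {'vfov': 48.16313594029947, 'cx': 255.3614996826635, 'cy': 194.46119015461784, 'k1': -0.016227897258073647, 'view': array([[-8.22151180e-01, -5.69268928e-01, -5.69784128e-04,
         4.35369932e-01],
       [-2.35355215e-01,  3.40816391e-01, -9.10193447e-01,
         2.24426532e-01],
       [ 5.18339039e-01, -7.48182515e-01, -4.14183009e-01,
         7.44326417e-01],
       [ 0.00000000e+00,  0.00000000e+00,  0.00000000e+00,
         1.00000000e+00]])} 0.9958953857421875 0.0 3.428873
top {'vfov': 48.20976102923724, 'cx': 260.10639630042044, 'cy': 194.73354128585302, 'k1': -0.14363860400628764, 'view': array([[ 1.36636994e-02, -9.99506341e-01,  2.82909501e-02,
        -2.38434228e-04],
       [-9.96884375e-01, -1.58151188e-02, -7.72749976e-02,
         5.62025168e-01],
       [ 7.76842749e-02, -2.71469438e-02, -9.96608347e-01,
         1.00431800e+00],
       [ 0.00000000e+00,  0.00000000e+00,  0.00000000e+00,
         1.00000000e+00]])} 0.9961293538411459 0.0 1.9025117
0.1
```

View pics/both.png

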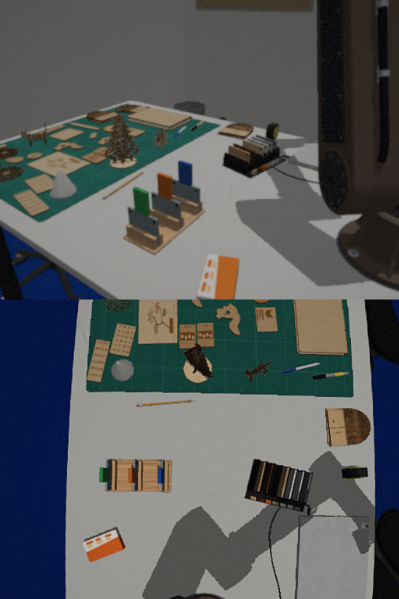

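The scene view is in the upper half and the top view in the lower half. The orange divider is in the middle of the stand, which is near (178,226) in the full-resolution top picture. The rack is near (359,237). I'll crop both of them next.

```bash
python3 - <<'E'
from h import *
t=cv2.imread('pics/top0.png'); s=cv2.imread('pics/scene0.png')
a=cv2.resize(t[190:290,300:420],None,fx=3.3,fy=3.3,interpolation=2); b=cv2.resize(t[190:290,100:220],None,fx=3.3,fy=3.3,interpolation=2)
c=cv2.resize(s[140:240,270:390],None,fx=3.3,fy=3.3,interpolation=2); e=cv2.resize(s[200:320,140:284],None,fx=2.75,fy=2.75,interpolation=2)[:330]
cv2.imwrite('pics/crops.png',cv2.convertScaleAbs(np.vstack([np.hstack([a,b])[:298],np.hstack([c,e])[:300]]),alpha=1.5))
# colour masks: coloured blobs
for n in('scene','top'):
    z=np.load(n+'0.npz'); p,d=z['p'],z['d']; hsv=cv2.cvtColor(p,cv2.COLOR_RGB2HSV)
    for nm,lo,hi in(('orange',(5,170,80),(17,255,255)),('green',(50,150,50),(75,255,255)),('blue',(105,150,50),(125,255,255))):
        m=cv2.inRange(hsv,lo,hi); k,l,st,ce=cv2.connectedComponentsWithStats(m)
        for i in range(1,k):
            if 8<st[i,4]<3000:
                v,u=np.nonzero((l==i)&(d>0)); P=pts(n,np.c_[u,v],d[v,u]); 
                if np.abs(P.mean(0)[1])<.9 and P[:,0].mean()>.2: print(n,nm,st[i],P.mean(0).round(3),np.percentile(P,5,0).round(3),np.percentile(P,95,0).round(3))
E
```

```text
scene orange [336 211   5   6  21] [ 0.407 -0.192  0.017] [ 0.404 -0.199  0.01 ] [ 0.41  -0.185  0.022]
scene orange [203 222  18  33 237] [0.475 0.212 0.12 ] [0.464 0.209 0.089] [0.496 0.215 0.141]
scene orange [204 245   5   6  11] [0.495 0.213 0.088] [0.49  0.212 0.083] [0.5   0.213 0.095]
scene orange [ 276  329   29   55 1274] [0.255 0.306 0.033] [0.23  0.262 0.032] [0.283 0.349 0.035]
scene orange [267 334   3   7  10] [0.303 0.292 0.033] [0.3   0.286 0.032] [0.306 0.298 0.034]
scene orange [263 351   3   5  10] [0.29  0.323 0.033] [0.288 0.319 0.032] [0.292 0.328 0.035]
scene orange [259 363   4   9  20] [0.279 0.349 0.034] [0.275 0.342 0.032] [0.282 0.356 0.035]
scene green [172 241  19  36 431] [0.48  0.293 0.114] [0.465 0.29  0.086] [0.497 0.295 0.14 ]
scene blue [223 171   6   4  13] [ 0.826 -0.263  0.011] [ 0.823 -0.278  0.008] [ 0.831 -0.249  0.012]
scene blue [229 207  16  31 418] [0.482 0.133 0.112] [0.466 0.131 0.084] [0.498 0.135 0.14 ]
scene blue [  2 292  44  41 600] [ 1.696  0.105 -0.71 ] [ 1.243  0.058 -0.743] [ 1.865  0.302 -0.393]
scene blue [ 17 329  42  33 64
[... 1294 characters left out ...]
[ 0.406 -0.204  0.005] [ 0.416 -0.188  0.023]
top orange [135 301   7   3  13] [0.304 0.291 0.034] [0.301 0.285 0.031] [0.306 0.298 0.036]
top orange [111 304  47  32 695] [0.26  0.299 0.033] [0.232 0.256 0.03 ] [0.288 0.347 0.036]
top orange [123 306   6   3  12] [0.291 0.321 0.033] [0.288 0.316 0.029] [0.293 0.327 0.036]
top orange [111 310   8   4  17] [0.279 0.348 0.033] [0.275 0.34  0.031] [0.283 0.357 0.036]
top green [128 216   5  18  77] [0.486 0.287 0.14 ] [0.469 0.284 0.134] [0.503 0.29  0.142]
top blue [363  87  16   8  57] [ 0.831 -0.268  0.012] [ 0.824 -0.287  0.007] [ 0.838 -0.25   0.015]
top blue [203 217   5  18  79] [0.486 0.127 0.14 ] [0.468 0.122 0.137] [0.504 0.131 0.142]
```

View pics/crops.png

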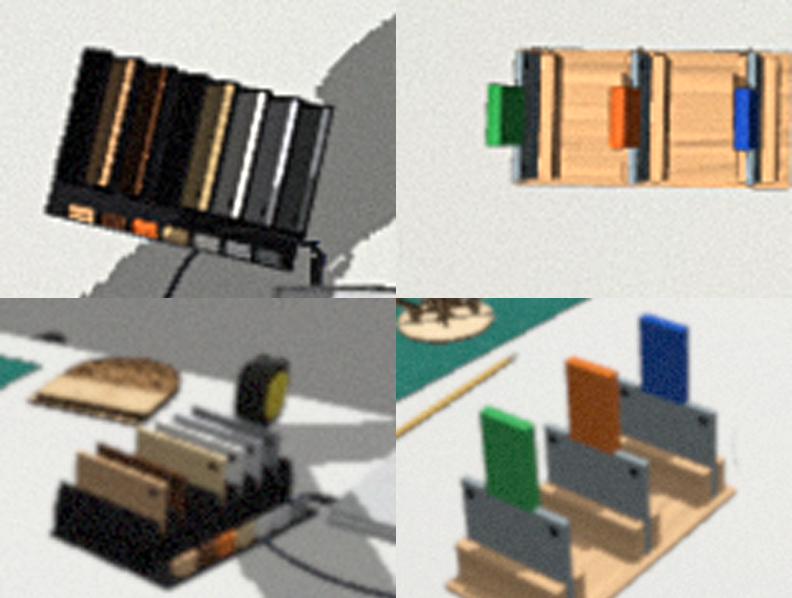

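The crops show the orange tab in the middle of the stand. The empty slot lies between the dark-brown and beige samples, with the orange clip below it at about top px (344,259). Next I'll measure the samples and the tab axes in both views.

```bash
python3 - <<'E'
from h import *
C={}
for n in('top','scene'):
    z=np.load(n+'0.npz'); d=z['d']; v,u=np.nonzero(d>0); P=pts(n,np.c_[u,v],d[v,u])
    m=(abs(P[:,0]-.47)<.15)&(P[:,1]<-.09)&(P[:,1]>-.38)&(P[:,2]>.055)&(P[:,2]<.09); Q=P[m]
    C[n]=Q; print(n,len(Q),np.percentile(Q[:,2],[5,50,95]).round(4))
    if n=='scene': th=best
    else:
        sc=[]
        A=np.radians(np.arange(-25,0,.25))
        for a in A:
            c=Q[:,0]*-np.sin(a)+Q[:,1]*np.cos(a); h=np.histogram(c,np.arange(-.5,.3,.002))[0]; sc.append((h**2.).sum())
        best=th=A[np.argmax(sc)]; print('yaw',np.degrees(th))
    s=Q[:,0]*np.cos(th)+Q[:,1]*np.sin(th); c=-Q[:,0]*np.sin(th)+Q[:,1]*np.cos(th)
    o=np.argsort(c); g=np.split(o,np.nonzero(np.diff(c[o])>.004)[0]+1)
    for k in g:
        if len(k)>15: 
            f=np.polyfit(s[k],c[k],1); print(len(k),'c',c[k].mean().round(4),c[k].min().round(4),c[k].max().round(4),'s',s[k].min().round(4),s[k].max().round(4),'dyaw',np.degrees(f[0]).round(2),'z',Q[k,2].mean().round(3))
    # orange clip
    hsv=cv2.cvtColor(z['p'],cv2.COLOR_RGB2HSV); M=cv2.inRange(hsv,(5,170,80),(17,255,255))[v,u]>0
    k=M&(abs(P[:,0]-.41)<.03)&(abs(P[:,1]+.195)<.03); q=P[k].mean(0); print('clip s,c',q[0]*np.cos(th)+q[1]*np.sin(th),-q[0]*np.sin(th)+q[1]*np.cos(th))
    for nm,y0 in(('g',.288),('o',.208),('b',.128)):
        k=(abs(P[:,0]-.486)<.06)&(abs(P[:,1]-y0)<.02)&(P[:,2]>(.134 if n=='top' else .09)); q=P[k]; f=np.polyfit(q[:,0],q[:,1],1)
        print(nm,n,k.sum(),q.mean(0).round(4),q.min(0).round(4),q.max(0).round(4),'yaw',np.degrees(f[0]).round(2))
E
```

```text
top 847 [0.0573 0.069  0.0729]
yaw -13.0
134 c -0.1915 -0.1956 -0.1892 s 0.4683 0.5554 dyaw -0.38 z 0.068
154 c -0.1685 -0.1728 -0.1661 s 0.468 0.5564 dyaw -0.06 z 0.067
150 c -0.1438 -0.1479 -0.1407 s 0.4688 0.5553 dyaw 0.02 z 0.067
140 c -0.1211 -0.1249 -0.119 s 0.4667 0.5574 dyaw -0.06 z 0.066
139 c -0.0724 -0.0767 -0.0701 s 0.4671 0.5569 dyaw 0.33 z 0.067
130 c -0.048 -0.0515 -0.0458 s 0.4679 0.5561 dyaw -0.08 z 0.068
clip s,c 0.4446829964347384 -0.09802997978666955
g top 80 [0.4841 0.2868 0.1398] [0.4651 0.2826 0.1342] [0.5034 0.2923 0.1447] yaw 0.1
o top 102 [0.4863 0.2081 0.1396] [0.4667 0.203  0.1341] [0.5048 0.2142 0.1436] yaw -1.24
b top 94 [0.4851 0.1269 0.1397] [0.4661 0.1223 0.1341] [0.504  0.1326 0.1446] yaw -2.21
scene 873 [0.0564 0.0651 0.0709]
121 c -0.1919 -0.1973 -0.1875 s 0.4651 0.5559 dyaw 0.16 z 0.066
128 c -0.1676 -0.173 -0.1627 s 0.4646 0.5528 dyaw 0.47 z 0.066
127 c -0.1435 -0.15 -0.1392 s 0.4626 0.5541 dyaw -0.77 z 0.066
172 c -0.1195 -0.1256 -0.1155 s 0.4643 0.5548 dyaw 0.23 z 0.064
148 c -0.0716 -0.0778 -0.0675 s 0.4646 0.5551 dyaw 0.4 z 0.065
177 c -0.0474 -0.0518 -0.044 s 0.4646 0.5541 dyaw -0.36 z 0.064
clip s,c 0.4385166357224787 -0.09451041299847135
g scene 561 [0.4803 0.2921 0.1183] [0.4625 0.2839 0.09  ] [0.5033 0.2955 0.1417] yaw 3.8
o scene 500 [0.4808 0.2122 0.1179] [0.463  0.2029 0.09  ] [0.5043 0.216  0.1423] yaw 3.29
b scene 447 [0.4812 0.1322 0.1178] [0.4632 0.1212 0.0902] [0.506  0.1361 0.1418] yaw 3.22
```

```bash
cat >> h.py <<'E'
def R(yaw,sg):
    a=np.radians(yaw); y=sg*np.array([-np.sin(a),np.cos(a),0]); z=np.array([0,0,-1.]); return np.c_[np.cross(y,z),y,z]
TH=np.radians(-13); S,Cc=.511,-.0965
SLOT=np.array([S*np.cos(TH)-Cc*np.sin(TH),S*np.sin(TH)+Cc*np.cos(TH),.006])
E
python3 - <<'E'
from h import *
print(robot.read_tcp_rot(),SLOT)
o=np.array([.485,.208,.095])
for sg in(1,-1):
    for p,y in((o,0),(o+[0,0,.18],0),(SLOT+[0,0,.2],-13),(SLOT+[0,0,.09],-13)):
        q=robot.ik(p,R(y,sg)); print(sg,None if q is None else np.round(q,1))
E
```

```text
[[-9.08261807e-01 -4.18401591e-01 -7.73494641e-04]
 [-4.18402273e-01  9.08260918e-01  1.28165230e-03]
 [ 1.66289591e-04  1.48770775e-03 -9.99998880e-01]] [ 0.47619533 -0.2089767   0.006     ]
1 [  44.5   14.1  -27.8    0.   -48.2 -134.5]
1 [  44.5    4.9  -13.4    0.   -71.8 -134.5]
1 [  -2.1    6.8  -20.4    0.   -62.8 -100.9]
1 [  -2.1   13.3  -28.7    0.   -48.  -100.9]
-1 [ 44.5  14.1 -27.8   0.  -48.2  45.5]
-1 [ 44.5   4.9 -13.4   0.  -71.8  45.5]
-1 [ -2.1   6.8 -20.4   0.  -62.8  79.1]
-1 [ -2.1  13.3 -28.7   0.  -48.   79.1]
```

```bash
python3 - <<'E'
from h import *
o=np.array([.485,.208,.095])
robot.goto(o+[0,0,.17],R(0,-1)); print(robot.read_t())
robot.move_gripper(.45); print(robot.read_t())
robot.servo_line(o+[0,0,.05],speed=.12); print(robot.read_t(),robot.read_position(),robot.read_force(),robot.read_grip_width())
grab('scene','s1'); p,_=grab('top','t1')
a=cv2.imread('pics/s1.png')[110:310,100:350]; b=cv2.imread('pics/t1.png')[130:330,60:310]
cv2.imwrite('pics/v1.png',cv2.resize(np.hstack([a,b]),None,fx=1.6,fy=1.6))
E
```

```text
3.075
4.0333
5.1833 [0.48541763 0.20829036 0.14568112] [-0.4485661   0.16518851 -0.80508902] 0.4526439154413646
```

View pics/v1.png

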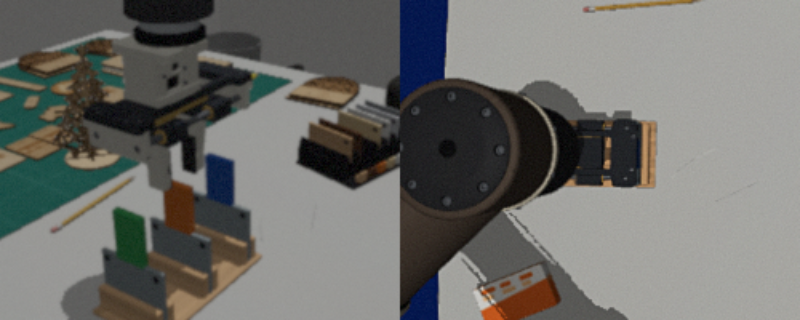

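The two fingers at (160,170) and (190,155) straddle the orange tab at (180,195). I'll go down and grip it.

```bash
python3 - <<'E'
from h import *
o=np.array([.485,.208,.095])
robot.servo_line(o,speed=.08); print(robot.read_t(),robot.read_force())
robot.move_gripper(0.); print(robot.read_t(),robot.read_grip_width()*88,robot.read_finger_force(),robot.read_force())
robot.servo_line(o+[0,0,.05],speed=.06); print(robot.read_t(),robot.read_force())
robot.servo_line(o+[0,0,.18],speed=.15); print(robot.read_t(),robot.read_grip_width()*88,robot.read_force())
robot.goto(SLOT+[0,0,.092+.12],R(-13,-1)); print(robot.read_t(),robot.read_position(),robot.read_grip_width()*88)
grab('scene','s2'); grab('top','t2')
a=cv2.imread('pics/s2.png')[50:250,220:470]; b=cv2.imread('pics/t2.png')[130:330,260:510]
cv2.imwrite('pics/v2.png',cv2.resize(np.hstack([a,b]),None,fx=1.6,fy=1.6))
for n in('scene','top'):
    z=np.load(n[0]+'2.npz'); d=z['d']; v,u=np.nonzero(d>0); P=pts(n,np.c_[u,v],d[v,u])-SLOT
    Q=np.c_[P[:,0]*np.cos(TH)+P[:,1]*np.sin(TH),-P[:,0]*np.sin(TH)+P[:,1]*np.cos(TH),P[:,2]]
    k=(abs(Q[:,0])<.07)&(abs(Q[:,1])<.015)&(Q[:,2]>.1)&(Q[:,2]<.195); q=Q[k]
    print(n,k.sum(),q.min(0).round(4) if k.any() else '',q.max(0).round(4) if k.any() else '',q.mean(0).round(4))
    if k.sum()>50: print('slope y vs z,x', np.linalg.lstsq(np.c_[q[:,[0,2]],np.ones(len(q))],q[:,1],rcond=None)[0])
E
```

```text
6.0583 [ 0.90330246 -0.7351493   0.25190442]
6.65 9.698504531778923 29.998988807201385 [-0.40218987  1.04752021  1.7134743 ]
7.6333 [-0.09237689  0.30663624 -1.35257191]
8.65 9.86282439145886 [-0.55764548 -0.61223088 -0.88766488]
10.2 [ 0.47665442 -0.20837812  0.21810746] 9.570755745617852
scene 806 [-0.0474 -0.0059  0.1227] [0.045  0.0068 0.1949] [-0.0036  0.0025  0.1598]
slope y vs z,x [ 0.00235294 -0.00207606  0.00284411]
top 0   [nan nan nan]<stdin>:15: RuntimeWarning: Mean of empty slice.
  ret = um.true_divide(
```

View pics/v2.png

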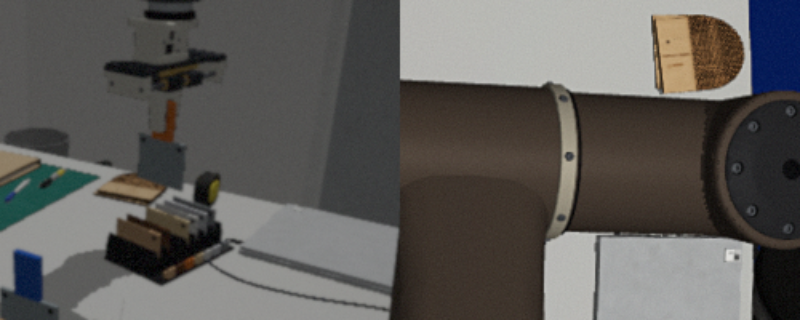

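The divider hangs upright over the slot. In the left half the plate is at (160,160), and its underside is about 0.122 m above the slot floor. I'll lower it in steps while watching the force.

```bash
python3 - <<'E'
from h import *
yv=np.array([-np.sin(TH),np.cos(TH),0]); B=SLOT-.0008*yv
for h,s in((.045,.1),(.028,.05),(.016,.04),(.008,.03),(.003,.03)):
    robot.servo_line(B+[0,0,.0895+h],speed=s); f=robot.read_force(); print(h,round(robot.read_t(),2),np.round(f,1),'lat',round(float(f@yv),2),robot.read_position().round(4) if hasattr(robot.read_position(),'round') else robot.read_position())
    if f[2]>15 or abs(f@yv)>12: print('stop'); break
E
```

```text
0.045 11.22 [-0.1  0.2 -0.8] lat 0.18 [ 0.4765 -0.2098  0.141 ]
0.028 11.72 [ 0.9 -0.3  0. ] lat -0.07 [ 0.4758 -0.2098  0.1232]
0.016 12.17 [-0.5 -0.1  0. ] lat -0.17 [ 0.4759 -0.2098  0.1112]
0.008 12.58 [ 0.5 -0.3 -0.9] lat -0.18 [ 0.4759 -0.2098  0.1033]
0.003 12.9 [ 0.1  1.1 -0.2] lat 1.07 [ 0.4758 -0.2097  0.0983]
```

```bash
python3 - <<'E'
from h import *
p=np.array(robot.read_position())
robot.move_gripper(.4); robot.servo_line(p+[0,0,.12],speed=.12); print(robot.read_t(),robot.read_force())
robot.movej([-60,0,-10,0,-75,30]); robot.dwell(.3); print(robot.read_t(),robot.read_position())
grab('scene','s3'); grab('top','t3')
a=cv2.imread('pics/s3.png')[100:300,170:420]; b=cv2.imread('pics/t3.png')[130:330,200:450]
cv2.imwrite('pics/v3.png',cv2.resize(np.hstack([a,b]),None,fx=1.6,fy=1.6))
for n in('scene','top'):
    z=np.load(n[0]+'3.npz'); d=z['d']; v,u=np.nonzero(d>0); P0=pts(n,np.c_[u,v],d[v,u]); P=P0-SLOT
    Q=np.c_[P[:,0]*np.cos(TH)+P[:,1]*np.sin(TH),-P[:,0]*np.sin(TH)+P[:,1]*np.cos(TH),P[:,2]]
    k=(abs(Q[:,0])<.07)&(abs(Q[:,1])<.02)&(Q[:,2]>.08)&(Q[:,2]<.195); q=Q[k]
    if k.any(): print(n,k.sum(),q.min(0).round(4),q.max(0).round(4),q.mean(0).round(4),'dy/dx,dz',np.linalg.lstsq(np.c_[q[:,[0,2]],np.ones(len(q))],q[:,1],rcond=None)[0])
    for nm,y0 in(('g',.288),('b',.128)):
        k=(abs(P0[:,0]-.486)<.06)&(abs(P0[:,1]-y0)<.02)&(P0[:,2]>(.134 if n=='top' else .09)); print(nm,P0[k].mean(0).round(4))
E
```

```text
14.7167 [ 0.16866786 -0.10934251  0.05732037]
16.9 [ 0.07911855 -0.51976314  0.34315387]
scene 296 [-0.0239 -0.0072  0.0802] [0.021  0.0067 0.1362] [-0.0042  0.0018  0.1089] dy/dx,dz [ 0.05262381 -0.01241549  0.00334608]
g [0.4804 0.2921 0.1184]
b [0.4811 0.1322 0.1179]
top 202 [-0.0197 -0.0085  0.0802] [0.0203 0.0028 0.1377] [ 1.000e-04 -2.000e-04  1.188e-01] dy/dx,dz [ 0.00998813 -0.09810849  0.01140653]
g [0.4837 0.2868 0.1399]
b [0.4851 0.1269 0.1399]
```

View pics/v3.png

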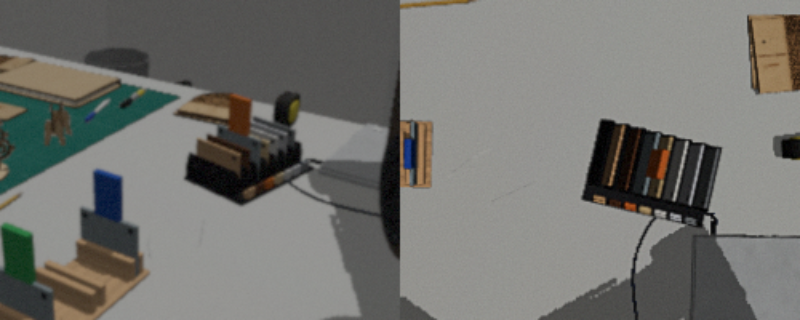

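The orange tab at (238,115) in the left half stands upright in the slot, with its top 0.136 m above the slot floor, so it is fully seated. Blue and green have not moved, and the arm is clear.

```bash
python3 -c "
from rig import robot
print(robot.job_done(), robot.read_t())"
```

```text
the job is handed in; nothing more can be done
the job is handed in; nothing more can be done
```

The orange divider is standing upright and fully down in the orange-clip slot, centred lengthwise; the blue and green dividers did not move, and I handed the job in at about 17 s of the 42 s allowed (no verdict was shown).

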